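Find the hidden catch of the sculptor's tool chest

ROBOT

A 6-joint arm with a two-finger parallel gripper is mounted at the origin on the work surface. World frame = base frame: x ahead of the robot, y to its left, z up, the work surface at z = 0. Lengths are in mm, angles in rad, forces in N, time in s.
With the tool pointing down it reaches from about 375 to 900 mm from the base axis. Payload 3.1 kg.
Tool frame: the origin (TCP) lies on the centre line of the jaws, within the pads' length; the fingertips stand 25 mm ahead of it and the grasp point (between the pads) lies 6 mm ahead of it (robot.nose_length is the distance from the TCP to the fingertips, in mm); z points along the fingers, y is the line along which they close (so a half turn about z gives the same grasp; the last joint's range is limited). The gripper opens to 85 mm and grips with 20 to 120 N. Pads are 22 mm wide; open, the fingers measure 114 mm over their backs; the gripper's body (76 mm by 85 mm) begins 54 mm behind the grasp point. The pads swing forward as they close: fully open they stand 13 mm farther back than shut.
Start: joints at [-1.442, 0.527, 1.433, -0, 1.181, -0.178], TCP at [188.779, -595.785, 235.91] pointing down, gripper open.
Joint ranges: [-3.08, 3.08], [-0.75, 2.2], [0.22, 2.44], [-1.43, 4.57], [0, 2.65], [-2.85, 2.85]. Speed limits (rad/s): [2.79, 2.79, 3.14, 3.14, 3.14, 3.14].

INTERFACE

Orientations are given as a 3x3 rotation matrix whose columns are the frame's x, y, z axes.
In Python, from plant import telemetry, vision, robot gives the robot as it stands.
- The arm moves only by the tool drive_tool, never from a script. Its argument "commands" is one flat list of numbers, 7 for each row, row after row: the shift along the tool's x, y, z in mm, then the turn, a rotation vector about the tool's x, y, z in rad, then the finger opening in mm, from 0 to 85.4. A call has 1 to 5 rows; each row shifts and turns the commanded pose from where the row before left it, along the tool's axes as they then stand; what a row does not reach is not made up. A row lasts 1/12 s, in which the tool goes at most 41.7 mm and 7.16 degrees, less where a joint would pass 70% of its speed; a pose out of reach is approached as far as the arm can. A call is refused whole if a number of a shift passes 41.7 or a number of a turn 0.125, either way. A call with a gripper value outside its range is refused whole. The fingers move at their own pace and stop on an object; the grip force is fixed at half the most. Time passes only in rows, so rows that do not move let the fingers close. It gives the time, the measured TCP pose, the force, the opening and the grip force at its end, in the units of the state.
- telemetry.observe(): the state, without advancing time (a new reading comes with each control period).
- vision.snapshot(name): name is "side" or "top"; returns the picture (480x640x3 uint8, red, green, blue); there is no depth.
- vision.camera_model(name): a dict with "fx", "fy", "cx", "cy" (pixels), "T" (4x4, takes a point from camera to world coordinates). Camera axes: x right, y up, looking along -z (the intrinsics and any distortion apply to the point x, -y, -z); pixel columns grow to the right and rows downward; lengths in mm; the calibration is good to about 2 mm. A picture is of the moment at which its call begins. camera_model takes no time and is no camera call.
- robot.hand_in(): hands the job in; it is judged then, once.
The state is a dict: "t": time; "joint_positions": joint angles; "joint_vel": joint speeds; "effort": joint torques, N m; "eef_pos": TCP position; "tool_rot": TCP orientation; "force": force on the tool from outside, world axes, zero at the start; "moment": the same for the moment, N m; "grip_width": finger opening in mm; "finger_force": force on a finger pad.
Only numpy, scipy, OpenCV 4.12 (cv2) and the standard library are available. Lean on these libraries where they do the work, as an engineer would, in place of code of your own. Each camera call takes 0.05 s, during which the arm holds its last target. There are 200 camera calls.

TASK

The tool chest's drawer has no handle: it is let out by a hidden push catch, which is one of the six look-alike square inlays in the flat lid. Feel across the inlays, pressing with the fingertips until you find the one that gives, and push that one fully in so that the drawer comes out; then take the hand away. Do not touch the drawer itself, and leave everything else on the table and lid where it is, picking nothing up.

Things in the scene. Friction and masses are not known exactly. Their poses are not given: they have to be found in the camera images.
- chest: the wooden tool chest, fixed to the table, 180 mm (its x) by 300 mm (its y), 90 mm high; origin at the centre of its underside, x points from its drawer front to its back, y along its length, z up. The flat lid panel is its top, 90 mm above the origin.
- inlays (a point): centre of the group of six look-alike square inlays in the lid, on the panel's upper face; axes as the chest's. Inlay centres, from here, in mm: x = -32 or 32, y = -64, 0 or 64. Each is 48 mm square, sides along x and y, 1.5 mm below the panel in a 51 mm square opening. Five are rigid; one, a different one each time, is the catch: only pushing tells which.
- catch (a joint): how far the catch inlay is pushed in, in m: 0 at rest (1.5 mm below the panel), 0.005 fully in. It has no spring: it gives under about 3 to 5 N, slides straight down, stops hard at 5 mm and stays where it was left. A push of 10 N on a rigid inlay moves nothing.
- drawer: the chest's only drawer, without a handle, its plain front 276 x 64 mm filling the chest's -x side; origin coincides with the chest's origin while shut. A cam under the catch drives it out along the chest's -x, 4 mm for each mm of catch travel: 20 mm when the catch is fully in.
- spatula: small flat wooden modelling spatula, 130 x 18 x 9 mm, lying on the plain +y end of the chest's lid; origin at the centre of its underside; to be left alone
- mould_a: round plaster mould, 76 mm wide, 42 high, on the table at the chest's +y end; origin at the centre of its underside; to be left alone
- mould_b: round plaster mould, 66 mm wide, 36 high, on the table beside the other mould; origin at the centre of its underside; to be left alone
- bowl: steel water bowl, 136 mm wide, 55 high, behind the chest; origin at the centre of its underside; to be left alone
- tool_pot: blue-green ceramic pot, 76 mm wide, with wooden tools standing in it up to 190 mm high, behind the chest; origin at the centre of its underside; to be left alone
- tumbler: yellow tumbler, 80 mm wide, 160 high, behind the chest; origin at the centre of its underside; to be left alone
- figure: seated clay figure, about 115 mm tall, on the round modelling board at the chest's -y end; origin at the centre of its underside; to be left alone

How it is judged (in metres and radians):
On the way:
1. the catch inlay is pushed in under the fingers and the drawer comes out (value of joint catch above 0.004 m and x of drawer in the frame of chest below -0.015 m and contact force between the fingers and anything else above 0.5 N), for 0.05 s.
At the end, for the whole second after the job is handed in: The catch inlay stays at least 4 of its 5 mm in, the drawer stands at least 15 mm out and at rest, and each of the other things is within 25 mm of where it began (value of joint catch above 0.004 m and x of drawer in the frame of chest below -0.015 m and linear speed of drawer below 0.01 m/s and distance of each of spatula, mould_a, mould_b, bowl, tool_pot, tumbler, figure from where it was at the start of the episode below 0.025 m); the robot touches nothing.
It fails at once if the robot touches the drawer (more than 1 N) (contact force between any of the fingers, the arm and drawer above 1 N).
It fails at once if a bystander is shoved, lifted or carried more than 25 mm (distance of any of spatula, mould_a, mould_b, bowl, tool_pot, tumbler, figure from where it was at the start of the episode above 0.025 m).
It also fails if it takes over 51 s, if anything falls off the work surface, if the arm or the gripper's body presses on something with over 40 N, if the wrist force passes 120 N, or if a joint passes its speed limit or range.

## Working session

There is one attempt and no reset: what is moved stays moved. The work goes in short steps, Python scripts to look and compute and a tool call to move; the robot and the scene stay as the last step left them, time stands still between calls to the robot, and variables do not carry over. Pictures are saved under pics/ and viewed, at most 10 in all, crops included, and the job is handed in when it is done.

Besides the shell and the picture viewer there is one more tool, called after "Call:" as name(argument=value, ...) on one line, values as JSON. drive_tool: Moves the arm, as the interface text tells. Its arguments: {"type":"object","properties":{"commands":{"type":"array","items":{"type":"number"}}},"required":["commands"]}

```bash
mkdir -p pics; python3 - <<'E'
from plant import telemetry, vision, robot
import cv2,numpy as np
for n in("top","side"):
    cv2.imwrite(f"pics/{n}0.png",vision.snapshot(n)[:,:,::-1]); m=vision.camera_model(n); print(n,m)
s=telemetry.observe(); print(s["t"],s["eef_pos"],np.round(s["tool_rot"],3),s["force"],s["grip_width"])
E
```

```text
top {'fx': 446.6252223572539, 'fy': 446.6252223572539, 'cx': 319.38777201247166, 'cy': 235.59823387418885, 'T': array([[-1.11373976e-02,  9.90167048e-01, -1.39445962e-01,
         5.01149501e+02],
       [-9.99934596e-01, -1.06658851e-02,  4.12820258e-03,
         8.40053450e+00],
       [ 2.60029555e-03,  1.39482819e-01,  9.90221077e-01,
         1.03752183e+03],
       [ 0.00000000e+00,  0.00000000e+00,  0.00000000e+00,
         1.00000000e+00]])}
side {'fx': 522.7209420311672, 'fy': 522.7209420311672, 'cx': 311.6105330159456, 'cy': 232.75227139908876, 'T': array([[ 9.96731780e-01,  4.30889382e-02, -6.83308325e-02,
         5.77677562e+02],
       [-8.07811063e-02,  5.35990676e-01, -8.40350170e-01,
        -8.20054612e+02],
       [ 4.14892489e-04,  8.43123561e-01,  5.37719712e-01,
         6.31692320e+02],
       [ 0.00000000e+00,  0.00000000e+00,  0.00000000e+00,
         1.00000000e+00]])}
0.1 [ 188.70383974 -595.1566371   235.01223117] [[ 0.953  0.302 -0.   ]
 [ 0.302 -0.953  0.002]
 [ 0.    -0.002 -1.   ]] [-0.00178763 -0.03507524 -0.19572937] 85.4049085690322
```

View pics/top0.png

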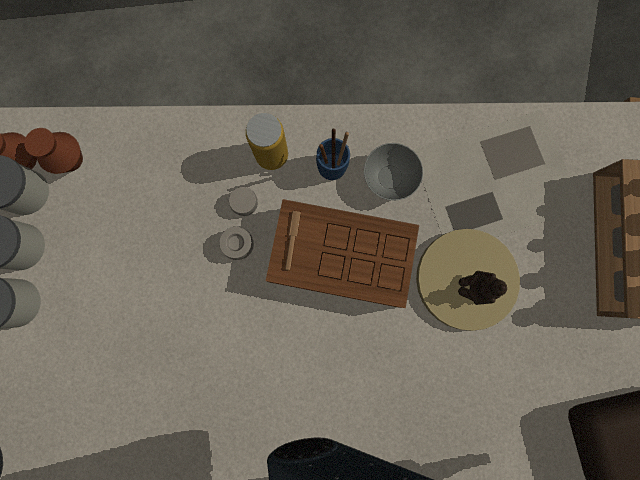

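View pics/side0.png

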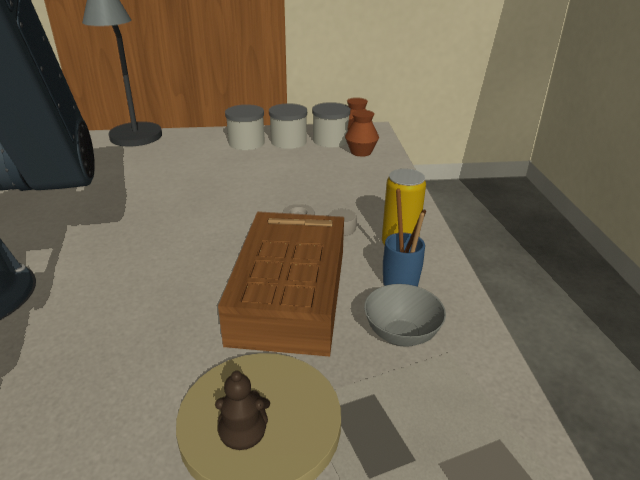

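The top view shows the lid with corners near (282,200), (418,224), (404,306) and (267,283), and inlays near (338,236), (367,242), (397,247), (332,265), (361,271) and (391,276). The spatula is at the left (+y) end. The side view agrees. Next I'll measure the lid and inlays.

```bash
cat >h.py <<'E'
import numpy as np,cv2
from plant import vision
def ray(n,px,z):
    m=vision.camera_model(n);T=m["T"]
    d=T[:3,:3]@np.array([(px[0]-m["cx"])/m["fx"],-(px[1]-m["cy"])/m["fy"],-1])
    return T[:3,3]+d*(z-T[2,3])/d[2]
E
python3 - <<'E'
from h import *
# seeds: rows (-x then +x), y=+64,0,-64
seed={'top':{(32,64):(338,236),(32,0):(367,242),(32,-64):(397,247),(-32,64):(332,265),(-32,0):(361,271),(-32,-64):(391,276)}}
im=cv2.imread("pics/top0.png");g=cv2.cvtColor(im,cv2.COLOR_BGR2GRAY)
hsv=cv2.cvtColor(im,cv2.COLOR_BGR2HSV)
roi=np.zeros_like(g);roi[190:315,255:425]=255
lid=cv2.inRange(hsv,(0,90,60),(18,255,255))&roi
c=max(cv2.findContours(lid,0,2)[0],key=cv2.contourArea);print("lid",cv2.minAreaRect(c))
dark=cv2.adaptiveThreshold(g,255,0,cv2.THRESH_BINARY,15,6)
L,A=[],[]
for k,s in seed['top'].items():
    cs=[q for q in cv2.findContours(dark[220:295,312:412].copy(),cv2.RETR_LIST,2)[0] if 200<cv2.contourArea(q)<800]
    q=[r for r in (cv2.minAreaRect(q+np.array([312,220])) for q in cs) if np.hypot(r[0][0]-s[0],r[0][1]-s[1])<6]
    p=q[0][0] if q else s
    w=ray("top",p,89.5);print(k,len(q),np.round(p,1),np.round(w,1));L.append(k);A.append(w[:2])
L=np.array(L,float);A=np.array(A);a=A.mean(0)
U,S,V=np.linalg.svd(L.T@(A-a));R=V.T@U.T
print("centre",a,"yaw",np.arctan2(R[1,0],R[0,0]),"res",np.round(A-a-L@R.T,1).tolist())
for k in cv2.boxPoints(cv2.minAreaRect(c)): print(k,((ray("top",k,90)[:2]-a)@R).round())
# side check
m=vision.camera_model("side")
T=np.linalg.inv(m["T"]);s=cv2.imread("pics/side0.png")
for k in L:
    p=T[:3,:3]@np.append(a+R@k,89)+T[:3,3];u=(int(m["cx"]-m["fx"]*p[0]/p[2]),int(m["cy"]+m["fy"]*p[1]/p[2]));cv2.circle(s,u,2,(0,255,0),-1)
cv2.imwrite("pics/chk.png",cv2.resize(s[190:370,200:460],None,fx=3,fy=3))
E
```

```text
lid ((342.9306945800781, 253.0067138671875), (142.4304656982422, 84.528076171875), 10.868526458740234)
(32, 64) 2 [336.8 236.1] [633.1 -32.8  89.5]
(32, 0) 1 [365.9 241.9] [620.  -95.   89.5]
(32, -64) 1 [395.4 247.3] [ 607.6 -157.8   89.5]
(-32, 64) 2 [331.2 265.4] [570.4 -19.9  89.5]
(-32, 0) 2 [360.9 271.2] [557.5 -82.7  89.5]
(-32, -64) 2 [390.4 276.9] [ 544.7 -144.9   89.5]
centre [588.88021589 -88.87014321] yaw -0.20101164190443485 res [[0.0, -0.3], [-0.3, 0.3], [0.1, 0.2], [0.1, -0.2], [0.0, -0.2], [-0.0, 0.2]]
[265.02374 281.08456] [-91. 195.]
[280.96204 198.07274] [ 91. 198.]
[420.83765 224.92886] [  90. -109.]
[404.89935 307.94067] [ -90. -104.]
```

View pics/chk.png

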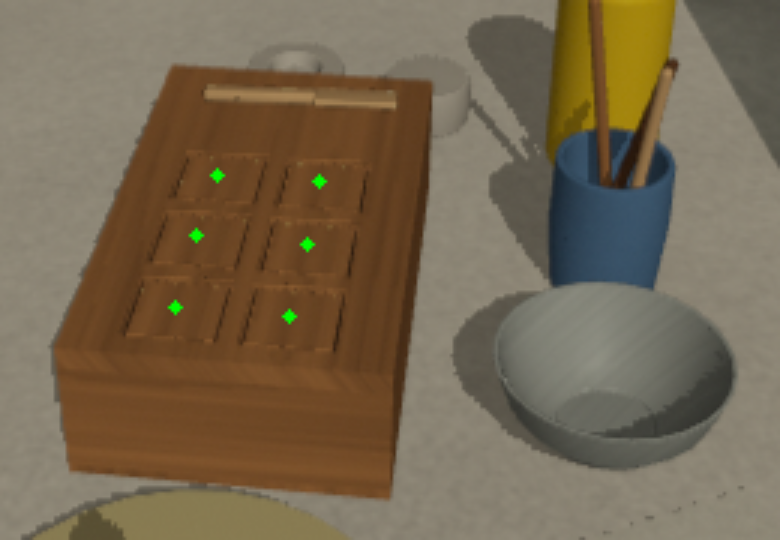

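Residuals are under 0.4 mm and the side-view markers sit on the inlay centres, so the fix is good: centre (589,-89), yaw -0.20. I'll close the fingers, turn the tool square to the chest and head for the near -y inlay.

Call:
drive_tool(commands=[29, -20, 0, 0, 0, 0.102, 0, 27, -22, 0, 0, 0, 0.102, 0, 24, -25, 0, 0, 0, 0.102, 0, 22, -27, 0, 0, 0, 0.102, 0, 19, -29, 0, 0, 0, 0.1, 0])

```text
t: 0.52
eef_pos: [298.0, -458.0, 235.5]
tool_rot: [[0.979, -0.205, -0.0], [-0.205, -0.979, 0.001], [-0.0, -0.001, -1.0]]
force: [0.4, -0.5, 0.1]
grip_width: 25.5
finger_force: 0.0
```

Call:
drive_tool(commands=[16, -32, 0, 0, 0, 0, 0, 16, -32, 0, 0, 0, 0, 0, 16, -32, 0, 0, 0, 0, 0, 16, -32, 0, 0, 0, 0, 0, 16, -32, 0, 0, 0, 0, 0])

```text
t: 0.93
eef_pos: [408.4, -317.1, 235.6]
tool_rot: [[0.98, -0.2, -0.0], [-0.2, -0.98, 0.001], [-0.001, -0.0, -1.0]]
force: [1.3, 0.2, 0.8]
grip_width: 0.3
finger_force: 0.0
```

```bash
cat >>h.py <<'E'
from plant import telemetry, robot
C=np.array([588.9,-88.9]);Y=-0.201
R=np.array([[np.cos(Y),-np.sin(Y)],[np.sin(Y),np.cos(Y)]])
def st():
    s=telemetry.observe();r=np.array(s["tool_rot"]);p=np.array(s["eef_pos"])
    print("t",s["t"],"pos",p.round(1),"yaw",round(np.arctan2(r[1,0],r[0,0]),3),"z",r[:,2].round(3),"F",np.round(s["force"],1),"w",round(s["grip_width"],1),"nose",robot.nose_length)
    print("in inlay frame",((p[:2]-C)@R).round(1))
    for k in [(-32,-64),(-32,0),(-32,64),(32,64),(32,0),(32,-64)]:
        d=np.append(C+R@np.array(k),0)-np.append(p[:2],0);print(k,(r.T@d).round(1))
E
python3 -c "from h import *;st()"
```

```text
t 0.9333 pos [ 408.4 -317.1  235.6] yaw -0.201 z [-0.     0.001 -1.   ] F [1.3 0.2 0.8] w 0.3 nose 25.0
in inlay frame [-131.3 -259.7]
(-32, -64) [  99.2 -195.7    0. ]
(-32, 0) [ 9.910e+01 -2.597e+02  1.000e-01]
(-32, 64) [ 9.910e+01 -3.237e+02  1.000e-01]
(32, 64) [ 1.631e+02 -3.238e+02  1.000e-01]
(32, 0) [ 163.1 -259.8    0. ]
(32, -64) [ 163.2 -195.8    0. ]
```

Call:
drive_tool(commands=[18, -36, 0, 0, 0, 0, 0, 18, -36, 0, 0, 0, 0, 0, 18, -36, 0, 0, 0, 0, 0, 18, -36, 0, 0, 0, 0, 0, 18, -36, 0, 0, 0, 0, 0])

```text
t: 1.35
eef_pos: [532.6, -158.5, 235.6]
tool_rot: [[0.98, -0.2, -0.001], [-0.2, -0.98, 0.0], [-0.001, -0.0, -1.0]]
force: [0.5, -0.8, 0.2]
grip_width: 0.1
finger_force: 0.0
```

Call:
drive_tool(commands=[6, -10, 30, 0, 0, 0, 0, 0, 0, 30, 0, 0, 0, 0, 0, 0, 20, 0, 0, 0, 0, 0, 0, 10, 0, 0, 0, 0, 0, 0, 0, 0, 0, 0, 0])

```text
t: 1.77
eef_pos: [538.1, -150.9, 143.3]
tool_rot: [[0.98, -0.2, -0.005], [-0.2, -0.98, 0.003], [-0.006, -0.002, -1.0]]
force: [-0.0, 0.9, -0.9]
grip_width: -0.2
finger_force: 0.0
```

```bash
python3 - <<'E'
from h import *
st()
cv2.imwrite("pics/b.png",cv2.resize(vision.snapshot("side")[190:370,200:460,::-1],None,fx=3,fy=3))
E
```

```text
t 1.7667 pos [ 538.1 -150.9  143.3] yaw -0.201 z [-0.005  0.003 -1.   ] F [-0.   0.9 -0.9] w -0.2 nose 25.0
in inlay frame [-37.4 -70.9]
(-32, -64) [ 5.4 -6.9 -0. ]
(-32, 0) [  5.4 -70.9   0.1]
(-32, 64) [   5.4 -134.9    0.2]
(32, 64) [  69.4 -134.9   -0.2]
(32, 0) [ 69.4 -70.9  -0.3]
(32, -64) [69.4 -6.9 -0.4]
```

View pics/b.png

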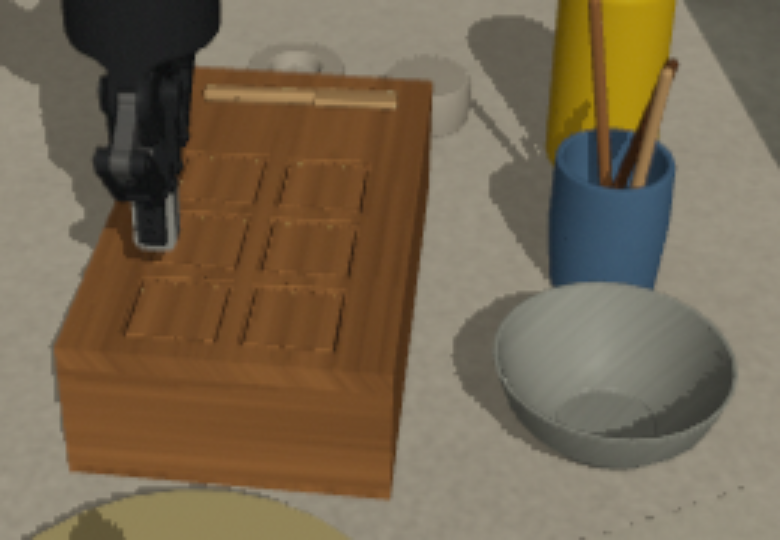

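The closed fingertips hang about 28 mm above the lid, just short of the first inlay, as measured. I'll shift them over its centre and lower them.

Call:
drive_tool(commands=[5.4, -6.9, 10, 0, 0, 0, 0, 0, 0, 10, 0, 0, 0, 0, 0, 0, 3, 0, 0, 0, 0, 0, 0, 0, 0, 0, 0, 0, 0, 0, 0, 0, 0, 0, 0])

```text
t: 2.23
eef_pos: [546.5, -146.3, 123.0]
tool_rot: [[0.98, -0.2, -0.0], [-0.2, -0.98, 0.0], [-0.0, 0.0, -1.0]]
force: [-0.1, -0.3, -0.2]
grip_width: 0.1
finger_force: 0.0
```

Call:
drive_tool(commands=[0, 0, 2, 0, 0, 0, 0, 0, 0, 2, 0, 0, 0, 0, 0, 0, 2, 0, 0, 0, 0])

```text
t: 2.48
eef_pos: [546.7, -146.4, 117.1]
tool_rot: [[0.98, -0.2, 0.001], [-0.2, -0.98, -0.0], [0.001, 0.0, -1.0]]
force: [-0.1, -0.3, -0.1]
grip_width: -0.1
finger_force: 0.0
```

Call:
drive_tool(commands=[0, 0, 1, 0, 0, 0, 0, 0, 0, 1, 0, 0, 0, 0, 0, 0, 0, 0, 0, 0, 0])

```text
t: 2.73
eef_pos: [546.4, -146.2, 114.7]
tool_rot: [[0.98, -0.2, -0.0], [-0.2, -0.98, 0.0], [-0.0, -0.0, -1.0]]
force: [-0.4, 0.2, -0.3]
grip_width: 0.1
finger_force: 0.0
```

Call:
drive_tool(commands=[0, 0, 1, 0, 0, 0, 0, 0, 0, 0, 0, 0, 0, 0])

```text
t: 2.9
eef_pos: [546.5, -146.2, 113.8]
tool_rot: [[0.98, -0.2, -0.0], [-0.2, -0.98, 0.0], [-0.0, -0.0, -1.0]]
force: [-0.7, 0.5, -0.3]
grip_width: -0.1
finger_force: 0.0
```

Call:
drive_tool(commands=[0, 0, 1, 0, 0, 0, 0, 0, 0, 0, 0, 0, 0, 0])

```text
t: 3.07
eef_pos: [546.5, -146.2, 112.8]
tool_rot: [[0.98, -0.2, -0.0], [-0.2, -0.98, 0.0], [-0.0, -0.0, -1.0]]
force: [0.4, 0.5, 0.7]
grip_width: -0.0
finger_force: 0.0
```

Call:
drive_tool(commands=[0, 0, 0.5, 0, 0, 0, 0, 0, 0, 0, 0, 0, 0, 0])

```text
t: 3.23
eef_pos: [546.5, -146.2, 112.3]
tool_rot: [[0.98, -0.2, -0.0], [-0.2, -0.98, 0.0], [-0.0, -0.0, -1.0]]
force: [-0.6, -0.3, 0.3]
grip_width: -0.2
finger_force: 0.0
```

Call:
drive_tool(commands=[0, 0, 0.5, 0, 0, 0, 0, 0, 0, 0, 0, 0, 0, 0])

```text
t: 3.4
eef_pos: [546.5, -146.2, 111.9]
tool_rot: [[0.98, -0.2, -0.0], [-0.2, -0.98, 0.0], [-0.0, -0.0, -1.0]]
force: [0.3, -0.1, 0.6]
grip_width: -0.4
finger_force: 0.0
```

Call:
drive_tool(commands=[0, 0, 0.5, 0, 0, 0, 0, 0, 0, 0, 0, 0, 0, 0])

```text
t: 3.57
eef_pos: [546.5, -146.2, 111.3]
tool_rot: [[0.98, -0.2, -0.0], [-0.2, -0.98, 0.0], [-0.0, -0.0, -1.0]]
force: [-0.4, 0.3, 0.1]
grip_width: -0.1
finger_force: 0.0
```

Call:
drive_tool(commands=[0, 0, 0.5, 0, 0, 0, 0, 0, 0, 0, 0, 0, 0, 0])

```text
t: 3.73
eef_pos: [546.5, -146.2, 110.8]
tool_rot: [[0.98, -0.2, -0.0], [-0.2, -0.98, 0.0], [-0.0, -0.0, -1.0]]
force: [-0.4, 1.2, 0.0]
grip_width: -0.3
finger_force: 0.0
```

Call:
drive_tool(commands=[0, 0, 0.5, 0, 0, 0, 0, 0, 0, 0, 0, 0, 0, 0])

```text
t: 3.9
eef_pos: [546.5, -146.2, 110.3]
tool_rot: [[0.98, -0.2, -0.0], [-0.2, -0.98, 0.0], [-0.0, -0.0, -1.0]]
force: [-0.4, -0.7, -0.2]
grip_width: -0.2
finger_force: 0.0
```

Call:
drive_tool(commands=[0, 0, 0.5, 0, 0, 0, 0, 0, 0, 0, 0, 0, 0, 0])

```text
t: 4.07
eef_pos: [546.5, -146.2, 109.8]
tool_rot: [[0.98, -0.2, -0.0], [-0.2, -0.98, 0.0], [-0.0, -0.0, -1.0]]
force: [-0.6, 0.0, 0.3]
grip_width: -0.1
finger_force: 0.0
```

Call:
drive_tool(commands=[0, 0, 0.5, 0, 0, 0, 0, 0, 0, 0, 0, 0, 0, 0])

```text
t: 4.23
eef_pos: [546.5, -146.2, 109.3]
tool_rot: [[0.98, -0.2, -0.0], [-0.2, -0.98, 0.0], [-0.0, -0.0, -1.0]]
force: [0.0, 0.4, 0.2]
grip_width: 0.1
finger_force: 0.0
```

```bash
python3 - <<'E'
from h import *
st()
cv2.imwrite("pics/c.png",cv2.resize(vision.snapshot("side")[190:370,200:460,::-1],None,fx=3,fy=3))
E
```

```text
t 4.2333 pos [ 546.5 -146.2  109.3] yaw -0.201 z [-0.  0. -1.] F [0.  0.4 0.2] w 0.1 nose 25.0
in inlay frame [-30.1 -64.6]
(-32, -64) [-1.9 -0.6  0. ]
(-32, 0) [ -1.9 -64.6   0. ]
(-32, 64) [  -1.9 -128.6    0. ]
(32, 64) [  62.1 -128.6    0. ]
(32, 0) [ 62.1 -64.6  -0. ]
(32, -64) [62.1 -0.6 -0. ]
```

View pics/c.png

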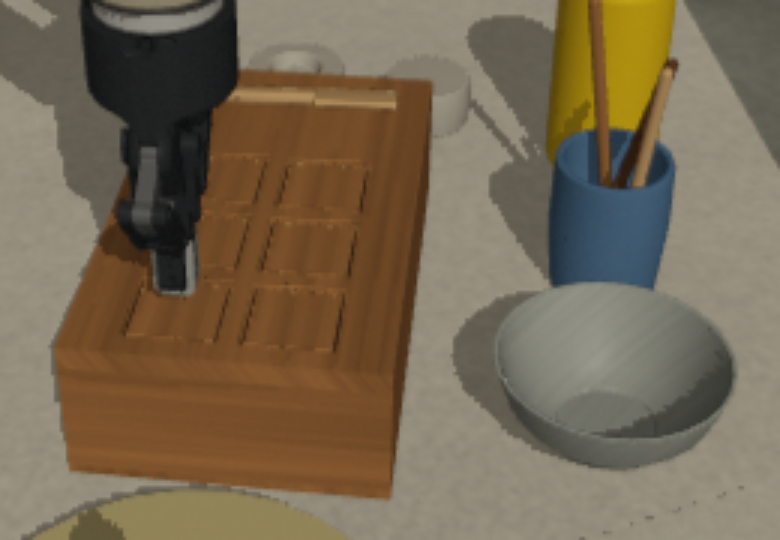

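The tip edge at crop (172,292) is still above the lid surface, which matches the absence of contact. I'll keep going down in small steps.

Call:
drive_tool(commands=[0, 0, 1, 0, 0, 0, 0, 0, 0, 0, 0, 0, 0, 0])

```text
t: 4.45
eef_pos: [546.4, -146.2, 108.3]
tool_rot: [[0.98, -0.2, -0.0], [-0.2, -0.98, 0.0], [-0.0, -0.0, -1.0]]
force: [-0.4, -0.7, 0.9]
grip_width: -0.0
finger_force: 0.0
```

Call:
drive_tool(commands=[0, 0, 1, 0, 0, 0, 0, 0, 0, 0, 0, 0, 0, 0])

```text
t: 4.62
eef_pos: [546.4, -146.2, 107.3]
tool_rot: [[0.98, -0.2, -0.0], [-0.2, -0.98, 0.0], [-0.0, -0.0, -1.0]]
force: [-0.5, -0.0, -0.1]
grip_width: 0.1
finger_force: 0.0
```

Call:
drive_tool(commands=[0, 0, 1, 0, 0, 0, 0, 0, 0, 0, 0, 0, 0, 0])

```text
t: 4.78
eef_pos: [546.4, -146.2, 106.2]
tool_rot: [[0.98, -0.2, -0.0], [-0.2, -0.98, 0.0], [-0.0, -0.0, -1.0]]
force: [0.4, -0.3, 0.1]
grip_width: 0.5
finger_force: 0.0
```

```bash
python3 - <<'E'
from h import *
# pics/c tip front-bottom edge, TCP z was 109.3: height for which the ray meets the finger's -y face
for z in (84,88,92,96,100): print(z,ray("side",(200+172/3,190+293/3),z).round(1))
cv2.imwrite("pics/d.png",cv2.resize(vision.snapshot("side")[250:320,215:305,::-1],None,fx=8,fy=8))
E
```

```text
84 [ 543.  -127.1   84. ]
88 [ 543.2 -132.2   88. ]
92 [ 543.5 -137.2   92. ]
96 [ 543.7 -142.3   96. ]
100 [ 544.  -147.4  100. ]
```

View pics/d.png

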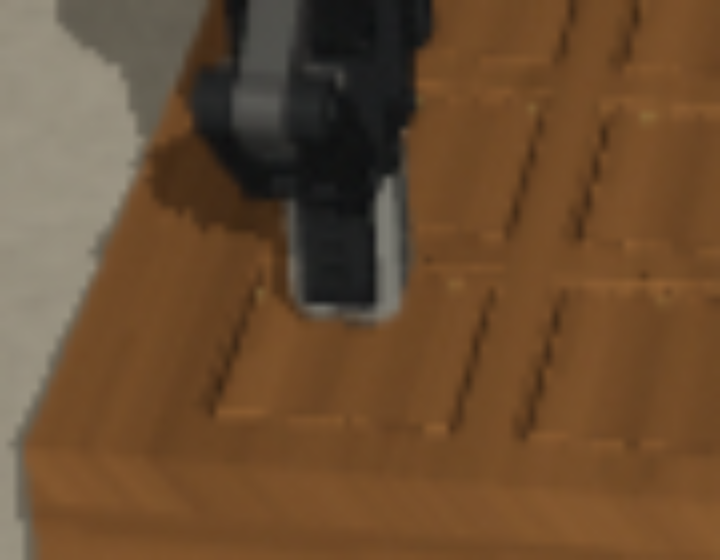

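The tip is still clear of the inlay, at about 97 to 100 mm by the ray check, so the real nose is shorter than stated. I'll continue down.

Call:
drive_tool(commands=[0, 0, 1, 0, 0, 0, 0, 0, 0, 1, 0, 0, 0, 0, 0, 0, 0, 0, 0, 0, 0])

```text
t: 5.08
eef_pos: [546.4, -146.2, 104.2]
tool_rot: [[0.98, -0.2, -0.0], [-0.2, -0.98, 0.0], [-0.0, -0.0, -1.0]]
force: [0.4, 0.8, -0.4]
grip_width: 0.2
finger_force: 0.0
```

Call:
drive_tool(commands=[0, 0, 1, 0, 0, 0, 0, 0, 0, 0, 0, 0, 0, 0])

```text
t: 5.25
eef_pos: [546.5, -146.2, 103.3]
tool_rot: [[0.98, -0.2, -0.0], [-0.2, -0.98, 0.0], [-0.0, -0.0, -1.0]]
force: [-0.5, 0.0, 0.3]
grip_width: 0.4
finger_force: 0.0
```

Call:
drive_tool(commands=[0, 0, 1, 0, 0, 0, 0, 0, 0, 0, 0, 0, 0, 0])

```text
t: 5.42
eef_pos: [546.5, -146.2, 102.3]
tool_rot: [[0.98, -0.2, -0.0], [-0.2, -0.98, 0.0], [-0.0, -0.0, -1.0]]
force: [0.3, -0.3, -0.6]
grip_width: 0.1
finger_force: 0.0
```

Call:
drive_tool(commands=[0, 0, 1, 0, 0, 0, 0, 0, 0, 0, 0, 0, 0, 0])

```text
t: 5.58
eef_pos: [546.4, -146.1, 101.2]
tool_rot: [[0.98, -0.2, -0.0], [-0.2, -0.98, 0.0], [-0.0, -0.0, -1.0]]
force: [-0.1, -0.1, -0.0]
grip_width: 0.2
finger_force: 0.0
```

Call:
drive_tool(commands=[0, 0, 1, 0, 0, 0, 0, 0, 0, 0, 0, 0, 0, 0])

```text
t: 5.75
eef_pos: [546.4, -146.1, 100.3]
tool_rot: [[0.98, -0.2, -0.0], [-0.2, -0.98, 0.0], [-0.0, -0.0, -1.0]]
force: [-0.2, 0.2, -0.2]
grip_width: 0.0
finger_force: 0.0
```

Call:
drive_tool(commands=[0, 0, 1, 0, 0, 0, 0, 0, 0, 0, 0, 0, 0, 0])

```text
t: 5.92
eef_pos: [546.5, -146.2, 99.2]
tool_rot: [[0.98, -0.2, -0.0], [-0.2, -0.98, 0.0], [-0.0, -0.0, -1.0]]
force: [-0.3, -0.1, -0.2]
grip_width: 0.0
finger_force: 0.0
```

```bash
python3 - <<'E'
from h import *
cv2.imwrite("pics/e.png",cv2.resize(vision.snapshot("side")[250:320,215:305,::-1],None,fx=8,fy=8))
st()
E
```

```text
t 5.9667 pos [ 546.5 -146.2   99.3] yaw -0.201 z [-0.  0. -1.] F [ 0.1 -0.1 -0.4] w -0.2 nose 25.0
in inlay frame [-30.1 -64.6]
(-32, -64) [-1.9 -0.6  0. ]
(-32, 0) [ -1.9 -64.6   0. ]
(-32, 64) [  -1.9 -128.6    0. ]
(32, 64) [  62.1 -128.6   -0. ]
(32, 0) [ 62.1 -64.6  -0. ]
(32, -64) [62.1 -0.6 -0. ]
```

View pics/e.png

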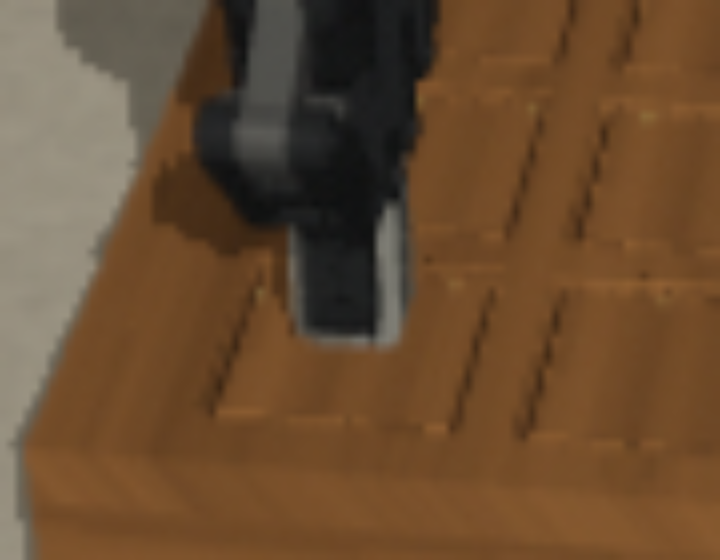

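The tip's lower edge is at zoom row 345. It should reach about 370 to 375 on contact, so roughly 7 mm remain.

Call:
drive_tool(commands=[0, 0, 1, 0, 0, 0, 0, 0, 0, 1, 0, 0, 0, 0, 0, 0, 0, 0, 0, 0, 0])

```text
t: 6.22
eef_pos: [546.4, -146.1, 97.2]
tool_rot: [[0.98, -0.2, -0.0], [-0.2, -0.98, 0.0], [-0.0, -0.0, -1.0]]
force: [-0.2, 1.0, 0.5]
grip_width: 0.3
finger_force: 0.0
```

Call:
drive_tool(commands=[0, 0, 1, 0, 0, 0, 0, 0, 0, 1, 0, 0, 0, 0, 0, 0, 0, 0, 0, 0, 0])

```text
t: 6.47
eef_pos: [546.4, -146.1, 95.2]
tool_rot: [[0.98, -0.2, -0.0], [-0.2, -0.98, 0.0], [-0.0, -0.0, -1.0]]
force: [-0.2, -1.4, 0.5]
grip_width: -0.1
finger_force: 0.0
```

Call:
drive_tool(commands=[0, 0, 1, 0, 0, 0, 0, 0, 0, 0, 0, 0, 0, 0])

```text
t: 6.63
eef_pos: [546.4, -146.2, 94.3]
tool_rot: [[0.98, -0.2, -0.0], [-0.2, -0.98, 0.0], [-0.0, -0.0, -1.0]]
force: [-0.0, 0.2, -1.2]
grip_width: 0.0
finger_force: 0.0
```

Call:
drive_tool(commands=[0, 0, 1, 0, 0, 0, 0, 0, 0, 0, 0, 0, 0, 0])

```text
t: 6.8
eef_pos: [546.4, -146.1, 93.3]
tool_rot: [[0.98, -0.2, -0.0], [-0.2, -0.98, 0.0], [-0.0, -0.0, -1.0]]
force: [-0.4, -0.3, -0.0]
grip_width: 0.1
finger_force: 0.0
```

Call:
drive_tool(commands=[0, 0, 1, 0, 0, 0, 0, 0, 0, 0, 0, 0, 0, 0])

```text
t: 6.97
eef_pos: [546.5, -146.2, 93.2]
tool_rot: [[0.98, -0.2, 0.0], [-0.2, -0.98, -0.0], [0.0, 0.0, -1.0]]
force: [-1.2, 0.4, 5.3]
grip_width: -0.3
finger_force: 2.7
```

Call:
drive_tool(commands=[0, 0, 1, 0, 0, 0, 0, 0, 0, 0, 0, 0, 0, 0])

```text
t: 7.13
eef_pos: [546.5, -146.2, 93.2]
tool_rot: [[0.98, -0.2, 0.0], [-0.2, -0.98, -0.0], [0.0, 0.0, -1.0]]
force: [-2.9, 0.5, 11.3]
grip_width: 0.2
finger_force: 5.8
```

```bash
python3 - <<'E'
from h import *
a=vision.snapshot("side")[250:320,215:305,::-1]
b=vision.snapshot("top")[195:315,260:425,::-1]
A=cv2.resize(a,None,fx=5,fy=5);B=cv2.resize(b,(330*350//240,350))
cv2.imwrite("pics/f.png",cv2.resize(np.hstack([A,B]),None,fx=.85,fy=.85))
s=telemetry.observe();print(s["eef_pos"],s["force"],s["moment"],np.round(s["effort"],2),np.round(s["joint_positions"],4))
E
```

```text
[ 546.53163855 -146.20518747   93.1824994 ] [-3.08858571  0.69726352 11.54075975] [ 0.18674016  0.49164913 -0.00587384] [ -0.16 -37.05 -10.77   0.06  -0.88  -0.  ] [-4.5880e-01  6.5120e-01  1.6997e+00 -2.0000e-04  7.9020e-01  1.3131e+00]
```

View pics/f.png

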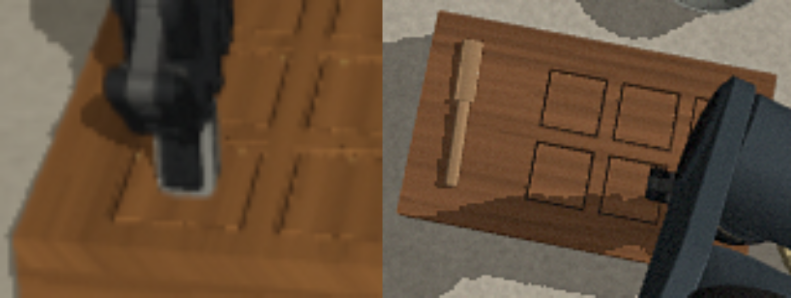

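The first inlay is rigid: it held 11 N at TCP z 93.2 with no movement, and the tip sits well inside it. Next is (-32,0).

Call:
drive_tool(commands=[0, 0, -5, 0, 0, 0, 0, -1, -32, 0, 0, 0, 0, 0, -1, -32.6, 0, 0, 0, 0, 0, 0, 0, 2, 0, 0, 0, 0, 0, 0, 0, 0, 0, 0, 0])

```text
t: 7.65
eef_pos: [557.3, -81.0, 94.2]
tool_rot: [[0.98, -0.197, -0.001], [-0.197, -0.98, 0.0], [-0.001, 0.0, -1.0]]
force: [-0.1, -0.2, 0.7]
grip_width: 0.3
finger_force: 0.0
```

Call:
drive_tool(commands=[0, 0, 1, 0, 0, 0, 0, 0, 0, 0.9, 0, 0, 0, 0, 0, 0, 0, 0, 0, 0, 0])

```text
t: 7.9
eef_pos: [557.7, -83.0, 93.2]
tool_rot: [[0.979, -0.202, 0.001], [-0.202, -0.979, 0.001], [0.001, -0.001, -1.0]]
force: [-0.8, 2.7, 6.0]
grip_width: -0.1
finger_force: 2.7
```

Call:
drive_tool(commands=[0, 0, 1, 0, 0, 0, 0, 0, 0, 0, 0, 0, 0, 0])

```text
t: 8.07
eef_pos: [557.7, -83.0, 93.2]
tool_rot: [[0.979, -0.202, 0.001], [-0.202, -0.979, 0.001], [0.001, -0.001, -1.0]]
force: [-2.1, 4.4, 11.7]
grip_width: -0.2
finger_force: 5.8
```

Also rigid. Next is (-32,64).

Call:
drive_tool(commands=[0, 0, -5, 0, 0, 0, 0, 0, -32, 0, 0, 0, 0, 0, 0, -32, 0, 0, 0, 0, 0, 0, 0, 2, 0, 0, 0, 0, 0, 0, 0, 0, 0, 0, 0])

```text
t: 8.48
eef_pos: [570.3, -19.5, 94.2]
tool_rot: [[0.98, -0.198, -0.0], [-0.198, -0.98, -0.0], [-0.0, 0.0, -1.0]]
force: [-1.0, -0.4, -0.2]
grip_width: -0.3
finger_force: 0.0
```

Call:
drive_tool(commands=[0, 0, 1, 0, 0, 0, 0, 0, 0, 0.9, 0, 0, 0, 0, 0, 0, 0, 0, 0, 0, 0])

```text
t: 8.73
eef_pos: [570.4, -21.0, 93.2]
tool_rot: [[0.979, -0.202, 0.0], [-0.202, -0.979, 0.0], [0.0, -0.0, -1.0]]
force: [-0.8, 2.1, 4.6]
grip_width: -0.2
finger_force: 2.3
```

Call:
drive_tool(commands=[0, 0, 1, 0, 0, 0, 0, 0, 0, 0, 0, 0, 0, 0])

```text
t: 8.9
eef_pos: [570.4, -21.0, 93.2]
tool_rot: [[0.979, -0.202, 0.001], [-0.202, -0.979, 0.0], [0.001, -0.001, -1.0]]
force: [-1.9, 2.4, 10.4]
grip_width: 0.1
finger_force: 5.4
```

Rigid. Next is (32,64).

Call:
drive_tool(commands=[0, 0, -5, 0, 0, 0, 0, 32, 0, 0, 0, 0, 0, 0, 32, -1, 0, 0, 0, 0, 0, 0, 0, 2, 0, 0, 0, 0, 0, 0, 0, 0, 0, 0, 0])

```text
t: 9.32
eef_pos: [634.7, -33.6, 94.4]
tool_rot: [[0.979, -0.202, 0.002], [-0.202, -0.979, -0.001], [0.002, 0.0, -1.0]]
force: [-0.6, 0.2, 0.1]
grip_width: 0.2
finger_force: 0.0
```

Call:
drive_tool(commands=[0, 0, 1, 0, 0, 0, 0, 0, 0, 0.9, 0, 0, 0, 0, 0, 0, 0, 0, 0, 0, 0])

```text
t: 9.57
eef_pos: [632.2, -32.0, 92.7]
tool_rot: [[0.98, -0.2, -0.001], [-0.2, -0.98, -0.0], [-0.001, 0.0, -1.0]]
force: [0.3, 0.4, 0.4]
grip_width: 0.2
finger_force: 0.4
```

Call:
drive_tool(commands=[0, 0, 1, 0, 0, 0, 0, 0, 0, 0, 0, 0, 0, 0])

```text
t: 9.73
eef_pos: [632.3, -31.8, 91.8]
tool_rot: [[0.98, -0.2, -0.001], [-0.2, -0.98, -0.0], [-0.001, 0.001, -1.0]]
force: [-0.4, -0.7, 2.2]
grip_width: 0.2
finger_force: 1.3
```

This one gives: it is down to 91.8 under about 2 N. I'll push it fully in, to about 88.2.

Call:
drive_tool(commands=[0, 0, 1, 0, 0, 0, 0, 0, 0, 1, 0, 0, 0, 0, 0, 0, 1, 0, 0, 0, 0, 0, 0, 0, 0, 0, 0, 0])

```text
t: 10.07
eef_pos: [632.8, -31.4, 88.3]
tool_rot: [[0.98, -0.2, -0.001], [-0.2, -0.98, 0.0], [-0.001, -0.0, -1.0]]
force: [-1.1, -0.3, 2.0]
grip_width: 0.1
finger_force: 0.8
```

Call:
drive_tool(commands=[0, 0, 1, 0, 0, 0, 0, 0, 0, 1, 0, 0, 0, 0, 0, 0, 0, 0, 0, 0, 0])

```text
t: 10.32
eef_pos: [632.9, -31.4, 88.1]
tool_rot: [[0.98, -0.2, -0.001], [-0.2, -0.98, 0.0], [-0.001, -0.0, -1.0]]
force: [-5.0, -0.5, 10.7]
grip_width: 0.3
finger_force: 5.7
```

It is bottomed at 88.1 with 10.7 N, a full 5 mm of travel. Now I'll lift straight up and look.

Call:
drive_tool(commands=[0, 0, -5, 0, 0, 0, 0, 0, 0, -15, 0, 0, 0, 0, 0, 0, -30, 0, 0, 0, 0, 0, 0, -35, 0, 0, 0, 0, 0, 0, -35, 0, 0, 0, 0])

```text
t: 10.73
eef_pos: [632.9, -30.9, 206.8]
tool_rot: [[0.98, -0.2, -0.002], [-0.2, -0.98, 0.001], [-0.002, -0.001, -1.0]]
force: [-0.2, 0.1, 0.2]
grip_width: 0.3
finger_force: 0.0
```

Call:
drive_tool(commands=[0, 0, -20, 0, 0, 0, 0, 0, 0, 0, 0, 0, 0, 0, 0, 0, 0, 0, 0, 0, 0])

```text
t: 10.98
eef_pos: [634.2, -31.3, 227.9]
tool_rot: [[0.98, -0.2, 0.004], [-0.2, -0.98, -0.0], [0.004, -0.001, -1.0]]
force: [1.0, 0.0, 0.0]
grip_width: 0.2
finger_force: 0.0
```

```bash
python3 - <<'E'
from h import *
cv2.imwrite("pics/g.png",vision.snapshot("side")[:,:,::-1]);st()
E
```

```text
t 11.0333 pos [633.  -31.2 226.2] yaw -0.201 z [-0.     0.001 -1.   ] F [-0.2  0.5 -0.4] w -0.4 nose 25.0
in inlay frame [31.6 65.4]
(-32, -64) [-63.6 129.4  -0. ]
(-32, 0) [-63.6  65.4  -0. ]
(-32, 64) [-63.6   1.4   0. ]
(32, 64) [ 0.4  1.4 -0. ]
(32, 0) [ 0.4 65.4 -0. ]
(32, -64) [ 4.000e-01  1.294e+02 -1.000e-01]
```

View pics/g.png

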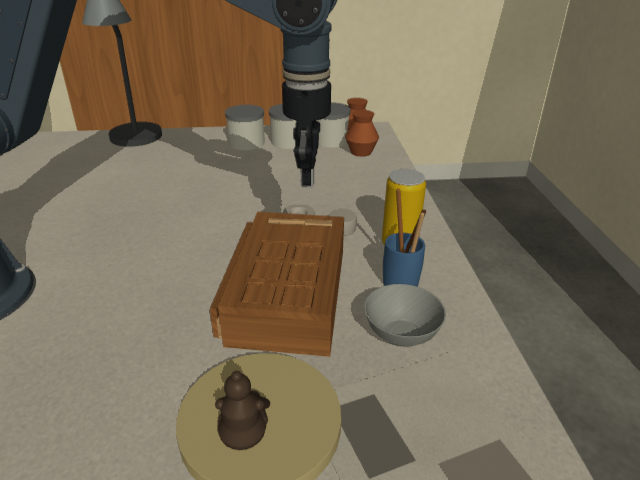

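The drawer now stands out on the left (-x) side, around pixel (218,315). The hand is clear and everything else is where it was.

```bash
python3 -c "from plant import robot;print(robot.hand_in())"
```

```text
the job is handed in; nothing more can be done
None
```

The catch was the inlay at (32, 64). I pushed it in its full 5 mm, the drawer came out, the hand is clear and nothing else looked moved in the last picture. The job is handed in; no verdict came back.

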